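Key the code into the closet safe

TASK

Enter the code on the closet safe: gently press down the green key, then the yellow key, then the blue key, and then the steel opening bar at the front of the keypad, each well past half of its travel, where it stays by itself. Press each only in its turn, leave the red key up, and do not disturb the ring box, the jar or the hanger. Use the fingers only, and do not grip or pick anything up.

Things in the scene. Friction and masses are not known exactly. Their poses are not given: they have to be found in the camera images.
- safe: Dark steel safe fixed on the table, 250 (x) by 340 (y) mm, front to its -x. Origin: centre of its underside. White keypad on top, its face, 110 mm above the table; the steel around it is at 106. Four coloured keys, 2 by 2, centred at x = -5 and 60, y = -40 and 40 mm in its axes (colours change places); the steel opening bar along the front edge is centred at x = -80, y = 0.
- key_green_top (a point): Centre of the top face of the green key: a square green plastic cap, 30 by 30 mm, its sides parallel to the safe's. Its top stands 16 mm above the keypad panel (126 mm above the table) when up. The point moves down with the key.
- key_green (a joint): How far the green key is pushed down, in m: 0 is up, 0.010 is fully down, on a hard stop. It moves straight down against a steady friction of about 3.5 N, has no spring, and stays where it is left.
- key_yellow_top (a point): Centre of the top face of the yellow key: a square yellow plastic cap, 30 by 30 mm, its sides parallel to the safe's. Its top stands 16 mm above the keypad panel (126 mm above the table) when up. The point moves down with the key.
- key_yellow (a joint): How far the yellow key is pushed down, in m: 0 is up, 0.010 is fully down, on a hard stop. It moves straight down against a steady friction of about 3.5 N, has no spring, and stays where it is left.
- key_blue_top (a point): Centre of the top face of the blue key: a square blue plastic cap, 30 by 30 mm, its sides parallel to the safe's. Its top stands 16 mm above the keypad panel (126 mm above the table) when up. The point moves down with the key.
- key_blue (a joint): How far the blue key is pushed down, in m: 0 is up, 0.010 is fully down, on a hard stop. It moves straight down against a steady friction of about 3.5 N, has no spring, and stays where it is left.
- key_red_top (a point): Centre of the top face of the red key: a square red plastic cap, 30 by 30 mm, its sides parallel to the safe's. Its top stands 16 mm above the keypad panel (126 mm above the table) when up. The point moves down with the key.
- key_red (a joint): How far the red key is pushed down, in m: 0 is up, 0.010 is fully down, on a hard stop. It moves straight down against a steady friction of about 3.5 N, has no spring, and stays where it is left.
- bar_top (a point): Centre of the top face of the opening bar: a grey steel bar, 30 (safe x) by 110 mm (safe y), along the front edge of the keypad. Its top stands 16 mm above the panel (126 mm above the table) when up. The point moves down with the bar.
- bar (a joint): How far the opening bar is pushed down, in m: 0 is up, 0.010 is fully down, on a hard stop. It moves straight down without tilting, against a steady friction of about 3.5 N, has no spring, and stays where it is left.
- ring_box: A cherry-wood ring box, 45 by 45 by 35 mm high, loose on the safe's top in its far (+x) left (+y) corner, beside the keypad. Origin: centre of its underside.
- scent: A round amber glass jar with a brass cap, 52 mm across and 110 mm high, loose on the table to the left (+y) of the safe. Origin: centre of its underside.
- hanger: A cherry-wood clothes hanger with a steel hook, lying flat and loose on the table to the right (-y) of the safe, 416 mm long (its own x), 180 mm across (its own y) and 16 mm high. Origin: on the table under its middle, between the shoulders; the hook points along its +y.
Mind the look-alikes: they are no part of the job. Of the things that look like the scent, take the one that is farthest to the robot's left at the start. There is more than one size of the ring_box; the job needs the larger.

How it is judged:
By the outcome, as a careful person would: the job done as asked, in the order asked, and still so for the second after the job is handed in, with the robot touching nothing.
It also fails if it takes over 42 s, if anything falls off the work surface, if the arm or the gripper's body presses on something with over 40 N, if the wrist force passes 120 N, or if a joint passes its speed limit or range.

ROBOT

A 6-joint arm with a two-finger parallel gripper is mounted at the origin on the work surface. World frame = base frame: x ahead of the robot, y to its left, z up, the work surface at z = 0. Lengths are in m, angles in rad, forces in N, time in s.
With the tool pointing down it reaches from about 0.35 to 0.975 m from the base axis. Payload 7.1 kg.
Tool frame: the origin (TCP) lies midway between the tips of the shut fingers; the grasp point (between the pads) lies 19 mm behind it; z points along the fingers, y is the line along which they close (so a half turn about z gives the same grasp; the last joint's range is limited). The gripper opens to 88 mm and grips with 3 to 60 N. Pads are 20 mm wide; open, the fingers measure 115 mm over their backs; the gripper's body (75 mm by 178 mm) begins 61 mm behind the grasp point.
Start: joints at [-1.21, 0.423, 1.63, -0, 1.089, -0.019], TCP at [0.232, -0.58, 0.223] pointing down, gripper open.
Joint ranges: [-3, 3], [-0.9, 2.11], [0.09, 2.58], [-1.31, 4.45], [0.11, 2.69], [-2.54, 2.54]. Speed limits (rad/s): [2.39, 2.39, 3.01, 3.14, 3.14, 3.14].

INTERFACE

Orientations are given as a rotation vector (axis times angle).
In Python, from rig import telemetry, imaging, workorder gives the robot as it stands.
- The arm moves only by the tool servo_tool, never from a script. Its argument "deltas" is one flat list of numbers, 7 for each row, row after row: the shift along the tool's x, y, z in units of 40 mm (1.0 is 40 mm), then the turn, a rotation vector about the tool's x, y, z in degrees, then the finger opening in mm, from 0 to 87.8. A call has 1 to 12 rows; each row shifts and turns the commanded pose from where the row before left it, along the tool's axes as they then stand; what a row does not reach is not made up. A row lasts 1/12 s, in which the tool goes at most 41.7 mm and 7.16 degrees, less where a joint would pass 70% of its speed; a pose out of reach is approached as far as the arm can. A call is refused whole if a number of a shift passes 1 or a number of a turn 7.16, either way. A call with a gripper value outside its range is refused whole. The fingers move at their own pace and stop on an object; the grip force is fixed at half the most. Time passes only in rows, so rows that do not move let the fingers close. It gives the time, the measured TCP pose, the force, the opening and the grip force at its end, in the units of the state.
- telemetry.observe(): the state, without advancing time (a new reading comes with each control period).
- imaging.get_image(name): name is "scene" or "side" or "wrist"; returns a dict with "img" (480x640x3 uint8, red, green, blue), "camera_matrix" (3x3 intrinsics, pixels), "k1" (the pictures are not rectified: a ray, as slopes to the right and down, at radius r is drawn at 1 + k1 r^2 times it, then the intrinsics apply), "rvec" (rotation vector, rad) and "tvec" (3), from world to camera coordinates, as OpenCV has them. Camera axes: x right, y down, z forward; pixel columns grow to the right and rows downward; lengths in m; the calibration is good to about 2 mm. A picture is of the moment at which its call begins. There is no depth.
- workorder.job_done(): hands the job in; it is judged then, once.
The state is a dict: "clock": time; "joint_pos": joint angles; "qd": joint speeds; "joint_efforts": joint torques, N m; "tool_pos": TCP position; "orientation": TCP orientation; "force": force on the tool from outside, world axes, zero at the start; "wrist_torque": the same for the moment, N m; "width": finger opening in m; "finger_force": force on a finger pad.
Only numpy, scipy, OpenCV 4.12 (cv2) and the standard library are available. Lean on these libraries where they do the work, as an engineer would, in place of code of your own. Each camera call takes 0.05 s, during which the arm holds its last target. There are 200 camera calls.

## Working session

There is one attempt and no reset: what is moved stays moved. The work goes in short steps, Python scripts to look and compute and a tool call to move; the robot and the scene stay as the last step left them, time stands still between calls to the robot, and variables do not carry over. Pictures are saved under pics/ and viewed, at most 10 in all, crops included, and the job is handed in when it is done.

Besides the shell and the picture viewer there is one more tool, called by a JSON object that holds its "name" and its "arguments". servo_tool: Moves the arm, as the interface text tells. Its arguments: {"type":"object","properties":{"deltas":{"type":"array","items":{"type":"number"}}},"required":["deltas"]}

```bash
mkdir -p pics; cat > h.py <<'E'
import numpy as np, cv2
from rig import telemetry, imaging, workorder
def ray(c,u,v):
    K=c["camera_matrix"]; k=float(np.ravel(c["k1"])[0])
    p=cv2.undistortPoints(np.array([[[u,v]]],float),np.array(K,float),np.array([k,0,0,0.]))[0,0]
    R=cv2.Rodrigues(np.array(c["rvec"],float))[0]; t=np.array(c["tvec"],float).ravel()
    return -R.T@t, R.T@np.array([p[0],p[1],1.])
def onz(c,u,v,z):
    o,d=ray(c,u,v); return o+d*(z-o[2])/d[2]
def proj(c,P):
    p=cv2.projectPoints(np.array(P,float).reshape(-1,1,3),np.array(c["rvec"],float),np.array(c["tvec"],float),np.array(c["camera_matrix"],float),np.array([float(np.ravel(c["k1"])[0]),0,0,0]))[0]
    return p[:,0]
def save(c,n): cv2.imwrite("pics/"+n+".png",c["img"][:,:,::-1])
E
python3 - <<'E'
from h import *
s=telemetry.observe(); print(s)
for n in("scene","side","wrist"):
    c=imaging.get_image(n); save(c,n+"0"); o,d=ray(c,320,240); print(n,o.round(3),d.round(3))
E
```

```text
{'clock': 0.0, 'joint_pos': array([-1.20999735e+00,  4.23804285e-01,  1.63069795e+00, -1.97197949e-05,
        1.08858892e+00, -1.89990891e-02]), 'qd': array([ 1.99275244e-04,  8.55576892e-04,  2.29281153e-04, -2.18681243e-03,
       -3.69486755e-05, -1.35524868e-03]), 'joint_efforts': array([-1.48037168e-03, -5.44623899e+01, -2.73662657e+01,  6.41891523e-02,
        2.26791442e-02, -9.76007618e-05]), 'tool_pos': array([ 0.23153053, -0.57993251,  0.22192139]), 'orientation': array([-3.08366722e+00, -5.92742160e-01,  4.27150374e-04]), 'force': array([-0.24313808, -0.07994725, -1.34732094]), 'wrist_torque': array([-0.00526218, -0.02350699,  0.03672122]), 'finger_force': 0.0, 'width': 0.08768360002769979}
scene [1.277 0.644 0.712] [-0.591 -0.593 -0.547]
side [ 0.379 -0.721  0.737] [ 0.219  0.746 -0.629]
wrist [ 0.299 -0.554  0.384] [-0.258 -0.115 -0.959]
```

View pics/scene0.png

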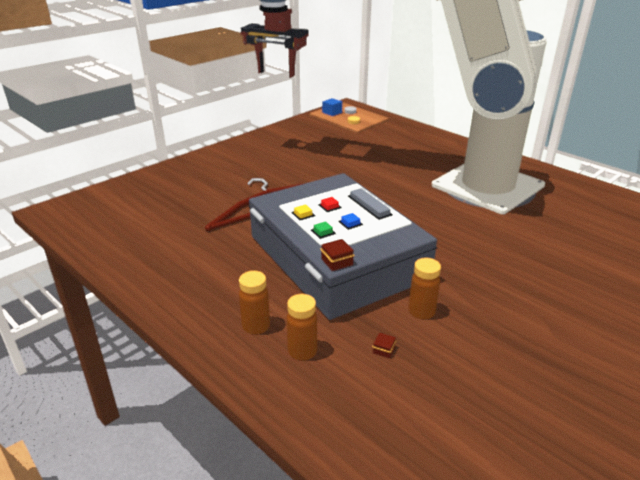

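View pics/side0.png

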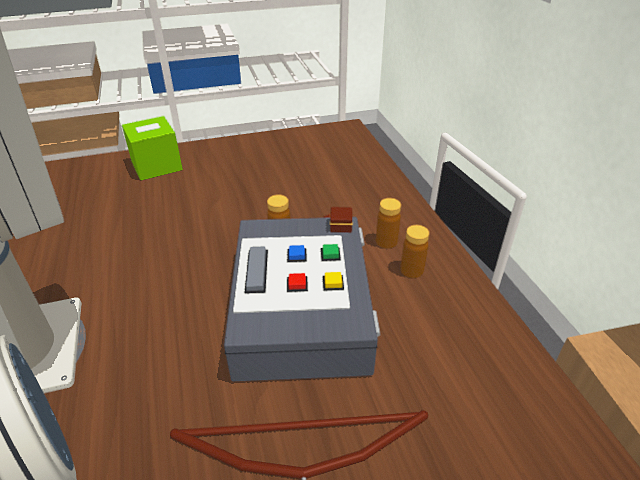

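The scene view shows yellow (303,212), red (329,204), green (322,229), blue (350,221) and the bar (370,203). In the side view they are blue (297,253), green (331,251), red (297,282), yellow (333,281) and the bar (257,269). The ring box, jars and hanger stand clear of the keys.

```bash
cat > m.py <<'E'
from h import *
seeds={"scene":dict(yellow=(303,211),red=(329,203),green=(322,228),blue=(350,220),bar=(370,202)),
"side":dict(yellow=(333,279),red=(297,280),green=(331,250),blue=(297,251),bar=(257,265))}
C={}; px={}
for n in seeds:
    c=C[n]=imaging.get_image(n); 
    for k,(u,v) in seeds[n].items():
        # top face: flood fill of like colour around the seed
        m=np.zeros((482,642),np.uint8); im=np.ascontiguousarray(c["img"])
        t=22 if k!="bar" else 12
        cv2.floodFill(im,m,(u,v),0,(t,)*3,(t,)*3,4|cv2.FLOODFILL_MASK_ONLY|cv2.FLOODFILL_FIXED_RANGE|(255<<8))
        m=m[1:-1,1:-1]; cs=max(cv2.findContours(m,cv2.RETR_EXTERNAL,cv2.CHAIN_APPROX_NONE)[0],key=cv2.contourArea)
        W=np.array([onz(c,*p,.126)[:2] for p in cs[:,0].astype(float)])
        r=cv2.minAreaRect((W*1000).astype(np.float32))
        M=cv2.moments(m,True); q=(M["m10"]/M["m00"],M["m01"]/M["m00"]); px[n,k]=q
        print(n,k,int(m.sum()/255),np.round(q,1),onz(c,*q,.126)[:2].round(4),"rect",np.round(r[0],1),np.round(r[1],1),round(r[2],1))
P={}
for k in seeds["side"]:
    (o1,d1),(o2,d2)=[ray(C[n],*px[n,k]) for n in C]
    s=np.linalg.lstsq(np.c_[d1,-d2],o2-o1,rcond=None)[0]; a,b=o1+s[0]*d1,o2+s[1]*d2
    P[k]=(a+b)/2; print(k,P[k].round(4),"gap",np.linalg.norm(a-b).round(4))
L=dict(bar=(-80,0)); 
gx,gy=[P["green"][:2]-P["blue"][:2],P["green"][:2]-P["yellow"][:2]]
print(np.linalg.norm(gx),np.linalg.norm(gy),np.degrees(np.arctan2(gx[1],gx[0])),np.degrees(np.arctan2(-gy[0],gy[1])))
loc=dict(red=(-5,-40),blue=(-5,40),yellow=(60,-40),green=(60,40),bar=(-80,0))
A=np.array([loc[k] for k in loc])/1000; B=np.array([P[k][:2] for k in loc])
H=(A-A.mean(0)).T@(B-B.mean(0)); th=np.arctan2(H[0,1]-H[1,0],H[0,0]+H[1,1]); R=np.array([[np.cos(th),-np.sin(th)],[np.sin(th),np.cos(th)]])
t=B.mean(0)-R@A.mean(0); print("safe",t.round(4),np.degrees(th).round(2))
for k in loc: print(k,(R@(np.array(loc[k])/1000)+t).round(4), "res mm",((B[list(loc).index(k)]-R@(np.array(loc[k])/1000)-t)*1000).round(1))
print(cv2.Rodrigues(telemetry.observe()["orientation"])[0].round(3), telemetry.observe()["tool_pos"])
E
python3 m.py
```

```text
scene yellow 76 [302.3 208.8] [ 0.5868 -0.0999] rect [ 586.9 -100.1] [24.1 26. ] 77.9
scene red 73 [329.2 201.3] [ 0.525  -0.0829] rect [525.2 -83.3] [23.6 27. ] 79.0
scene green 85 [322.3 226.3] [ 0.606  -0.0225] rect [605.7 -22.9] [23.  25.8] 77.2
scene blue 81 [350.1 217.6] [ 0.5427 -0.0067] rect [542.6  -6.8] [23.8 25.6] 76.5
scene bar 269 [369.8 200.2] [ 0.4602 -0.0259] rect [459.7 -28.1] [102.3  24.2] 76.2
side yellow 166 [332.8 277.7] [ 0.5836 -0.1058] rect [ 583.4 -105.1] [28.6 27. ] 73.1
side red 164 [296.7 279.3] [ 0.5209 -0.0911] rect [520.9 -90.2] [25.8 27.3] 73.1
side green 128 [330.2 249.1] [ 0.603  -0.0288] rect [602.5 -29.8] [26.6 26.9] 73.2
side blue 125 [296.2 250.6] [ 0.5399 -0.0145] rect [540.  -12.5] [29.2 26.5] 74.9
side bar 577 [255.8 266.5] [ 0.458  -0.0366] rect [459.3 -34. ] [106.7  28.7] 76.3
yellow [ 0.5842 -0.1031  0.1235] gap 0.0005
red [ 0.5213 -0.0871  0.1226] gap 0.0011
green [ 0.6036 -0.0255  0.1234] gap 0.0009
blue [ 0.5401 -0.0101  0.123 ] gap 0.0019
bar [ 0.4573 -0.0303  0.1221] gap 0.0037
0.06538932501880151 0.07996300301647181 -13.63344281844385 -14.052950023970087
safe [ 0.5355 -0.0498] -13.94
red [ 0.521  -0.0874] res mm [0.3 0.3]
blue [ 0.5403 -0.0098] res mm [-0.2 -0.3]
yellow [ 0.5841 -0.1031] res mm [ 0.1 -0. ]
green [ 0.6033 -0.0254] res mm [ 0.3 -0.1]
bar [ 0.4578 -0.0305] res mm [-0.6  0.2]
[[ 0.929  0.371 -0.   ]
 [ 0.371 -0.929  0.001]
 [-0.    -0.001 -1.   ]] [ 0.23163969 -0.58020842  0.2223129 ]
```

Both views agree to within 1 mm and the key spacings come out at 65.4 and 80.0 mm, as specified. I'll turn the tool to match the safe (−13.9°) and shut the fingers.

{"name": "servo_tool", "arguments": {"deltas": [0, 0, 0, 0, 0, 7.14, 0, 0, 0, 0, 0, 0, 7.14, 0, 0, 0, 0, 0, 0, 7.14, 0, 0, 0, 0, 0, 0, 7.14, 0, 0, 0, 0, 0, 0, 7.14, 0, 0, 0, 0, 0, 0, 0, 0, 0, 0, 0, 0, 0, 0, 0]}}

```text
clock: 0.83
tool_pos: [0.2317, -0.5804, 0.2226]
orientation: [-3.119, 0.375, 0.0]
force: [-0.1, -0.3, -0.0]
width: 0.0445
finger_force: 0.0
```

```bash
cat > g.py <<'E'
import sys
from h import *
T=dict(red=(.521,-.0874),blue=(.5403,-.0098),yellow=(.5841,-.1031),green=(.6033,-.0254),bar=(.4578,-.0305))
s=telemetry.observe(); R=cv2.Rodrigues(s["orientation"])[0]; p=s["tool_pos"]
d=np.array([*T[sys.argv[1]],float(sys.argv[2])])-p
print("t",s["clock"],"pos",p.round(4),"yaw",np.degrees(np.arctan2(R[1,0],R[0,0])).round(2),"tilt",R[:2,2].round(4),"w",s["width"].round(4),"F",s["force"].round(2)); print("units",(R.T@d/.04).round(3))
E
python3 g.py green 0.145
```

```text
Traceback (most recent call last):
  File "g.py", line 6, in <module>
    print("t",s["clock"],"pos",p.round(4),"yaw",np.degrees(np.arctan2(R[1,0],R[0,0])).round(2),"tilt",R[:2,2].round(4),"w",s["width"].round(4),"F",s["force"].round(2)); print("units",(R.T@d/.04).round(3))
                                                                                                                           ^^^^^^^^^^^^^^^^
AttributeError: 'float' object has no attribute 'round'
```

```bash
sed -i 's/s\["width"\].round(4)/round(s["width"],4)/' g.py; python3 g.py green 0.145
```

```text
t 0.8333 pos [ 0.2317 -0.5804  0.2226] yaw -13.72 tilt [-0.0001  0.0003] w 0.0445 F [-0.08 -0.3  -0.02]
units [  5.735 -15.681   1.941]
```

{"name": "servo_tool", "arguments": {"deltas": [0.28, -0.78, 0, 0, 0, 0, 0, 0.28, -0.78, 0, 0, 0, 0, 0, 0.28, -0.78, 0, 0, 0, 0, 0, 0.28, -0.78, 0, 0, 0, 0, 0, 0.28, -0.78, 0, 0, 0, 0, 0, 0.28, -0.78, 0, 0, 0, 0, 0, 0.28, -0.78, 0, 0, 0, 0, 0, 0.28, -0.78, 0, 0, 0, 0, 0, 0.28, -0.78, 0, 0, 0, 0, 0, 0.28, -0.78, 0, 0, 0, 0, 0, 0.28, -0.78, 0, 0, 0, 0, 0, 0.28, -0.78, 0, 0, 0, 0, 0]}}

```text
clock: 1.83
tool_pos: [0.453, -0.248, 0.2229]
orientation: [3.119, -0.375, 0.0]
force: [0.4, -0.1, -0.1]
width: 0.0003
finger_force: 0.0
```

{"name": "servo_tool", "arguments": {"deltas": [0.28, -0.78, 0, 0, 0, 0, 0, 0.28, -0.78, 0, 0, 0, 0, 0, 0.28, -0.78, 0, 0, 0, 0, 0, 0.28, -0.78, 0, 0, 0, 0, 0, 0.28, -0.78, 0, 0, 0, 0, 0, 0.28, -0.78, 0, 0, 0, 0, 0, 0.28, -0.78, 0, 0, 0, 0, 0, 0.2, -0.4, 0, 0, 0, 0, 0, 0.2, -0.4, 0, 0, 0, 0, 0, 0, 0, 0, 0, 0, 0, 0, 0, 0, 0, 0, 0, 0, 0]}}

```text
clock: 2.75
tool_pos: [0.6044, -0.0289, 0.2224]
orientation: [3.119, -0.377, -0.001]
force: [-0.2, -0.1, 0.4]
width: 0.0006
finger_force: 0.0
```

```bash
python3 g.py green 0.140
```

```text
t 2.75 pos [ 0.6044 -0.0289  0.2224] yaw -13.77 tilt [-0.0005 -0.0002] w 0.0006 F [-0.16 -0.15  0.41]
units [-0.046 -0.078  2.06 ]
```

{"name": "servo_tool", "arguments": {"deltas": [-0.05, -0.08, 0.5, 0, 0, 0, 0, 0, 0, 0.5, 0, 0, 0, 0, 0, 0, 0.5, 0, 0, 0, 0, 0, 0, 0.4, 0, 0, 0, 0, 0, 0, 0.16, 0, 0, 0, 0, 0, 0, 0, 0, 0, 0, 0, 0, 0, 0, 0, 0, 0, 0]}}

```text
clock: 3.33
tool_pos: [0.603, -0.0263, 0.1406]
orientation: [3.118, -0.382, -0.0]
force: [0.6, -0.5, -0.0]
width: 0.0004
finger_force: 0.0
```

```bash
python3 g.py green 0.1175; python3 -c "
from h import *
a=imaging.get_image('scene');b=imaging.get_image('side')
f=lambda c,u,v:cv2.resize(c['img'][v:v+150,u:u+200],(400,300),interpolation=cv2.INTER_CUBIC)
cv2.imwrite('pics/p1.png',np.hstack([f(a,230,110),f(b,230,150)])[:,:,::-1])"
```

```text
t 3.3333 pos [ 0.603  -0.0263  0.1406] yaw -13.97 tilt [-0.0002 -0.0001] w 0.0004 F [ 0.61 -0.46 -0.02]
units [ 0.002 -0.025  0.578]
```

View pics/p1.png

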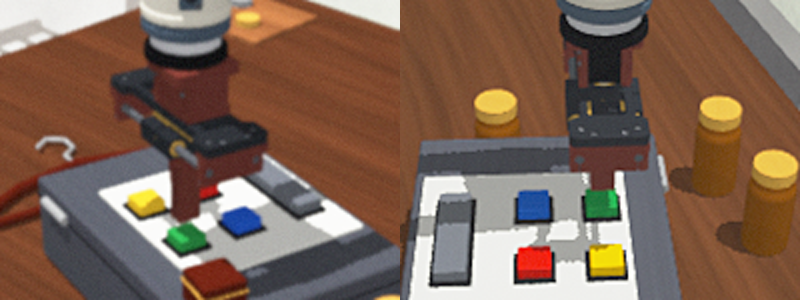

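The picture shows the shut fingers right over the green key, with the gripper body well above the ring box. Pressing slowly.

{"name": "servo_tool", "arguments": {"deltas": [0, -0.02, 0.1, 0, 0, 0, 0, 0, 0, 0.1, 0, 0, 0, 0, 0, 0, 0.1, 0, 0, 0, 0, 0, 0, 0.05, 0, 0, 0, 0, 0, 0, 0.05, 0, 0, 0, 0, 0, 0, 0.05, 0, 0, 0, 0, 0, 0, 0.05, 0, 0, 0, 0, 0, 0, 0, 0, 0, 0, 0]}}

```text
clock: 4.1
tool_pos: [0.6032, -0.0247, 0.1199]
orientation: [-3.118, 0.381, 0.001]
force: [0.4, 0.3, -0.0]
width: 0.0004
finger_force: 0.0
```

```bash
python3 g.py green 0.1175
```

```text
t 4.1 pos [ 0.6032 -0.0247  0.1199] yaw -13.94 tilt [-0.0003  0.0001] w 0.0004 F [ 0.43  0.3  -0.01]
units [0.007 0.016 0.061]
```

{"name": "servo_tool", "arguments": {"deltas": [0, 0, 0.05, 0, 0, 0, 0]}}

```text
clock: 4.18
tool_pos: [0.6033, -0.0247, 0.1184]
orientation: [-3.118, 0.381, 0.0]
force: [-1.9, 0.3, 3.4]
width: 0.0006
finger_force: 1.8
```

{"name": "servo_tool", "arguments": {"deltas": [0, 0, 0.03, 0, 0, 0, 0]}}

```text
clock: 4.27
tool_pos: [0.6033, -0.0247, 0.117]
orientation: [-3.118, 0.381, -0.0]
force: [-1.4, -0.6, 3.0]
width: 0.0
finger_force: 1.7
```

```bash
python3 g.py green 0.1165; python3 -c "
from h import *
a=imaging.get_image('scene');b=imaging.get_image('side')
f=lambda c,u,v:cv2.resize(c['img'][v:v+75,u:u+100],(400,300),interpolation=cv2.INTER_CUBIC)
cv2.imwrite('pics/p2.png',np.hstack([f(a,280,175),f(b,270,225)])[:,:,::-1])"
```

```text
t 4.2667 pos [ 0.6033 -0.0247  0.117 ] yaw -13.94 tilt [0.     0.0001] w 0.0 F [-1.4  -0.6   2.97]
units [0.003 0.016 0.013]
```

View pics/p2.png

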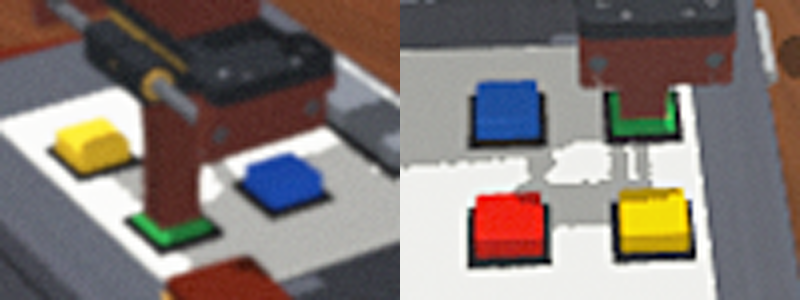

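Green is visibly lower than the others, at about 3.4 N, the friction level. I'll push gently until the force shows the stop.

{"name": "servo_tool", "arguments": {"deltas": [0, 0, 0.025, 0, 0, 0, 0]}}

```text
clock: 4.45
tool_pos: [0.6034, -0.0248, 0.1162]
orientation: [-3.118, 0.381, -0.0]
force: [-2.6, 1.2, 11.8]
width: 0.0004
finger_force: 5.8
```

{"name": "servo_tool", "arguments": {"deltas": [0, 0, 0, 0, 0, 0, 0]}}

```text
clock: 4.53
tool_pos: [0.6034, -0.0248, 0.1163]
orientation: [-3.118, 0.381, 0.0]
force: [-2.2, 1.2, 4.4]
width: 0.0005
finger_force: 2.0
```

Green is on its hard stop (0.1162 m). Lifting, then over to yellow: 80 mm along tool +y.

{"name": "servo_tool", "arguments": {"deltas": [0, 0, -0.2, 0, 0, 0, 0, 0, 0, -0.3, 0, 0, 0, 0, 0, 0, -0.3, 0, 0, 0, 0, 0, 0.4, 0, 0, 0, 0, 0, 0, 0.6, 0, 0, 0, 0, 0, 0, 0.6, 0, 0, 0, 0, 0, 0, 0.4, 0, 0, 0, 0, 0, 0, 0, 0, 0, 0, 0, 0, 0, 0, 0, 0, 0, 0, 0]}}

```text
clock: 5.28
tool_pos: [0.5845, -0.1031, 0.1493]
orientation: [-3.118, 0.384, -0.003]
force: [0.5, -0.4, 0.5]
width: 0.0001
finger_force: 0.0
```

```bash
python3 g.py yellow 0.117
```

```text
t 5.2833 pos [ 0.5845 -0.1031  0.1493] yaw -14.04 tilt [ 0.0017 -0.0001] w 0.0001 F [ 0.53 -0.42  0.47]
units [-0.011  0.003  0.807]
```

{"name": "servo_tool", "arguments": {"deltas": [-0.01, 0, 0.2, 0, 0, 0, 0, 0, 0, 0.2, 0, 0, 0, 0, 0, 0, 0.15, 0, 0, 0, 0, 0, 0, 0.05, 0, 0, 0, 0, 0, 0, 0.05, 0, 0, 0, 0, 0, 0, 0.05, 0, 0, 0, 0, 0, 0, 0.05, 0, 0, 0, 0, 0, 0, 0.04, 0, 0, 0, 0, 0, 0, 0.02, 0, 0, 0, 0]}}

```text
clock: 6.03
tool_pos: [0.5837, -0.102, 0.1162]
orientation: [-3.118, 0.381, 0.0]
force: [-3.5, 5.1, 14.5]
width: 0.0003
finger_force: 7.1
```

{"name": "servo_tool", "arguments": {"deltas": [0, 0, 0, 0, 0, 0, 0]}}

```text
clock: 6.12
tool_pos: [0.5837, -0.102, 0.1162]
orientation: [-3.118, 0.381, 0.0]
force: [-1.4, 4.5, 6.5]
width: 0.0005
finger_force: 3.7
```

Yellow is on its stop. Lifting, then over to blue.

{"name": "servo_tool", "arguments": {"deltas": [0, 0, -0.2, 0, 0, 0, 0, 0, 0, -0.3, 0, 0, 0, 0, 0, 0, -0.3, 0, 0, 0, 0, 0, 0, -0.1, 0, 0, 0, 0, -0.3, -0.4, 0, 0, 0, 0, 0, -0.5, -0.6, 0, 0, 0, 0, 0, -0.5, -0.6, 0, 0, 0, 0, 0, -0.32, -0.4, 0, 0, 0, 0, 0, 0, 0, 0, 0, 0, 0, 0, 0, 0, 0, 0, 0, 0, 0]}}

```text
clock: 6.95
tool_pos: [0.5402, -0.0086, 0.1524]
orientation: [3.119, -0.378, 0.002]
force: [0.2, -0.9, 0.3]
width: 0.0008
finger_force: 0.0
```

```bash
python3 g.py blue 0.117
```

```text
t 6.95 pos [ 0.5402 -0.0086  0.1524] yaw -13.83 tilt [ 0.0012 -0.0003] w 0.0008 F [ 0.17 -0.93  0.34]
units [0.008 0.029 0.885]
```

{"name": "servo_tool", "arguments": {"deltas": [0, 0.02, 0.2, 0, 0, 0, 0, 0, 0, 0.25, 0, 0, 0, 0, 0, 0, 0.17, 0, 0, 0, 0, 0, 0, 0.05, 0, 0, 0, 0, 0, 0, 0.05, 0, 0, 0, 0, 0, 0, 0.05, 0, 0, 0, 0, 0, 0, 0.05, 0, 0, 0, 0, 0, 0, 0.04, 0, 0, 0, 0, 0, 0, 0.02, 0, 0, 0, 0]}}

```text
clock: 7.7
tool_pos: [0.54, -0.01, 0.1164]
orientation: [3.118, -0.381, 0.0]
force: [-0.7, -2.6, 3.9]
width: 0.0003
finger_force: 1.7
```

{"name": "servo_tool", "arguments": {"deltas": [0, 0, 0, 0, 0, 0, 0]}}

```text
clock: 7.78
tool_pos: [0.5399, -0.0098, 0.1164]
orientation: [-3.118, 0.381, -0.0]
force: [0.7, 0.2, 0.2]
width: 0.0003
finger_force: 0.3
```

Blue is down at the same depth. Lifting, then over to the bar.

{"name": "servo_tool", "arguments": {"deltas": [0, 0, -0.2, 0, 0, 0, 0, 0, 0, -0.3, 0, 0, 0, 0, 0, 0, -0.3, 0, 0, 0, 0, 0, 0, -0.1, 0, 0, 0, 0, -0.4, 0.2, 0, 0, 0, 0, 0, -0.55, 0.3, 0, 0, 0, 0, 0, -0.55, 0.3, 0, 0, 0, 0, 0, -0.37, 0.2, 0, 0, 0, 0, 0, 0, 0, 0, 0, 0, 0, 0, 0, 0, 0, 0, 0, 0, 0]}}

```text
clock: 8.62
tool_pos: [0.4578, -0.0307, 0.1532]
orientation: [-3.118, 0.382, -0.002]
force: [0.3, 0.1, -0.3]
width: 0.0006
finger_force: 0.0
```

```bash
python3 g.py bar 0.117; python3 -c "
from h import *
a=imaging.get_image('scene');b=imaging.get_image('side')
f=lambda c,u,v:cv2.resize(c['img'][v:v+112,u:u+150],(400,300),interpolation=cv2.INTER_CUBIC)
cv2.imwrite('pics/p3.png',np.hstack([f(a,270,165),f(b,220,210)])[:,:,::-1])"
```

```text
t 8.6167 pos [ 0.4578 -0.0307  0.1532] yaw -13.97 tilt [0.0012 0.0001] w 0.0006 F [ 0.34  0.14 -0.28]
units [-0.001 -0.004  0.904]
```

View pics/p3.png

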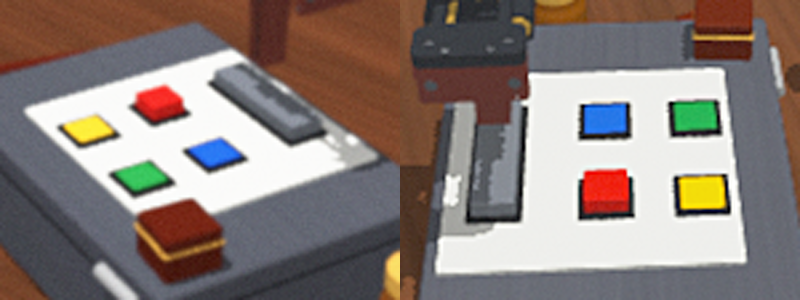

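The picture shows green, yellow and blue down, red up, the ring box in place and the fingers over the bar, so I'm pressing it.

{"name": "servo_tool", "arguments": {"deltas": [0, 0, 0.22, 0, 0, 0, 0, 0, 0, 0.25, 0, 0, 0, 0, 0, 0, 0.17, 0, 0, 0, 0, 0, 0, 0.05, 0, 0, 0, 0, 0, 0, 0.05, 0, 0, 0, 0, 0, 0, 0.05, 0, 0, 0, 0, 0, 0, 0.05, 0, 0, 0, 0, 0, 0, 0.04, 0, 0, 0, 0, 0, 0, 0.02, 0, 0, 0, 0]}}

```text
clock: 9.47
tool_pos: [0.4577, -0.0305, 0.1164]
orientation: [-3.118, 0.381, -0.0]
force: [-0.4, 2.2, 3.3]
width: 0.0006
finger_force: 1.7
```

{"name": "servo_tool", "arguments": {"deltas": [0, 0, 0, 0, 0, 0, 0]}}

```text
clock: 9.55
tool_pos: [0.4576, -0.0307, 0.1164]
orientation: [3.118, -0.381, 0.0]
force: [0.1, 0.3, 0.3]
width: 0.0003
finger_force: 0.1
```

{"name": "servo_tool", "arguments": {"deltas": [0, 0, -0.2, 0, 0, 0, 0, 0, 0, -0.4, 0, 0, 0, 0, 0, 0, -0.6, 0, 0, 0, 0, 0, 0, -0.6, 0, 0, 0, 0, 0, 0, -0.6, 0, 0, 0, 0, 0, 0, -0.6, 0, 0, 0, 0, 0, 0, -0.4, 0, 0, 0, 0, 0, 0, 0, 0, 0, 0, 0, 0, 0, 0, 0, 0, 0, 0]}}

```text
clock: 10.3
tool_pos: [0.4578, -0.0309, 0.2532]
orientation: [3.118, -0.381, 0.003]
force: [-0.8, -0.9, -0.7]
width: 0.0006
finger_force: 0.0
```

```bash
python3 -c "
from h import *
a=imaging.get_image('scene');b=imaging.get_image('side')
f=lambda c,u,v:cv2.resize(c['img'][v:v+225,u:u+300],(400,300),interpolation=cv2.INTER_CUBIC)
cv2.imwrite('pics/p4.png',np.hstack([f(a,200,150),f(b,160,190)])[:,:,::-1])"
```

```text
(no output)
```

View pics/p4.png

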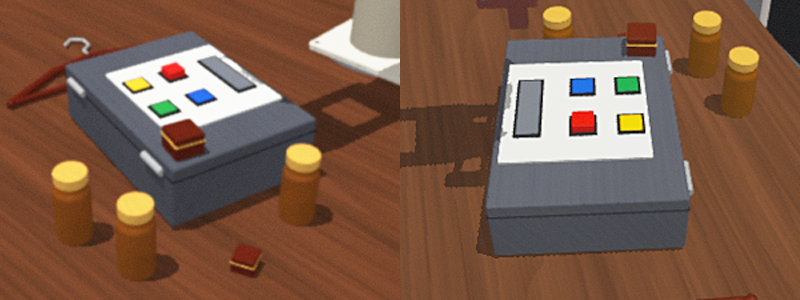

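The picture shows the bar and the three code keys down and red up. Nothing else has moved, and the arm is clear.

```bash
python3 -c "
from h import *
print(workorder.job_done())"
```

```text
the job is handed in; nothing more can be done
None
```

I pressed green, yellow, blue and then the opening bar to within about 0.5 mm of full travel, in that order; red stayed up, nothing else appeared disturbed, and I handed the job in at about 10.5 s.

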